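# Load the soak cup and open the safety-capped bearing cleaner

## Robot

A 6-joint arm with a two-finger parallel gripper is mounted at the origin on the work surface. World frame = base frame: x ahead of the robot, y to its left, z up, the work surface at z = 0. Lengths are in m, angles in rad, forces in N, time in s.
With the tool pointing down it reaches from about 0.35 to 0.975 m from the base axis. Payload 17.4 kg.
Tool frame: the origin (TCP) lies on the centre line of the jaws, within the pads' length; the fingertips stand 11 mm ahead of it and the grasp point (between the pads) lies 8 mm behind it; z points along the fingers, y is the line along which they close (so a half turn about z gives the same grasp; the last joint's range is limited). The gripper opens to 85 mm and grips with 20 to 120 N. Pads are 22 mm wide; open, the fingers measure 114 mm over their backs; the gripper's body (76 mm by 85 mm) begins 54 mm behind the grasp point. The pads swing forward as they close: fully open they stand 13 mm farther back than shut.
Start: joints at [1.253, 0.116, 1.442, -0, 1.584, -0.038], TCP at [0.186, 0.649, 0.242] pointing down, gripper open.
Joint ranges: [-2.83, 2.83], [-0.83, 2.19], [0.07, 2.5], [-1.14, 4.28], [0.01, 3], [-2.97, 2.97]. Speed limits (rad/s): [1.89, 1.89, 2.22, 3.14, 3.14, 3.14].

## Interface

Orientations are given as a rotation vector (axis times angle).
In Python, from workcell import * gives the robot as it stands. The module is installed in compiled form; this text tells all that it offers. Calls block until the motion is done:
- reach(position, orientation): joint-space move of the TCP to a pose.
- movel(position, rate=0.15, rot=None, threshold=None): straight line of the TCP; rot=None keeps the orientation; rate is the mean speed in m/s. With threshold (N) it stops when the force on the tool has changed by that much, and returns True; else False.
- movej(angles): joint-space move.
- let_go() and grasp(newtons=None): open the fingers fully, or close them until they stop; newtons is the grip in N (None keeps the last).
- sleep(seconds).
- ik(position, orientation): joint angles nearest the present ones, or None.
- observe(): the state.
- grab_frame(name): name is "side" or "top" or "wrist"; returns a dict with "frame" (400x640x3 uint8, blue, green, red), "mtx" (3x3 intrinsics, pixels), "eye" and "rotation" of the camera in the world. Camera axes: x right, y up, looking along -z (the intrinsics and any distortion apply to the point x, -y, -z); pixel columns grow to the right and rows downward; lengths in m; the calibration is good to about 2 mm. The wrist camera is an equidistant fisheye: a pixel r from the principal point sees the ray r / f radians off the axis. A picture is of the moment at which its call begins. There is no depth.
A pose or a line that the arm cannot do raises Unreachable and nothing moves.
- job_done(): hands the job in; it is judged then, once.
The state is a dict: "time_s": time; "q": joint angles; "dq": joint speeds; "tau": joint torques, N m; "position": TCP position; "ee_rot": TCP orientation; "contact_force": force on the tool from outside, world axes, zero at the start; "torque": the same for the moment, N m; "width": opening from 0.0 (shut) to 1.0 (fully open); "gripper_force": force on a finger pad.
Only numpy, scipy, OpenCV 4.12 (cv2) and the standard library are available. Lean on these libraries where they do the work, as an engineer would, in place of code of your own. Each camera call takes 0.05 s, during which the arm holds its last target. There are 200 camera calls.

## Task

Get the bearing tube ready for cleaning: stand the tube upright in the ring inside the soak cup, fully down, and let go of it. Then open the cleaner bottle in its holder: press its push-and-turn safety cap down, twist it counter-clockwise (seen from above) until it is free, lift it off and finish still holding the cap level, a few centimetres straight above the open mouth, with the bottle left seated in its holder. Leave the other things on the table where they are.

Things in the scene. Friction and masses are not known exactly. Their poses are not given: they have to be found in the camera images.
- tube: White ceramic bearing tube, 16 mm outside diameter, 80 mm long, about 40 g, standing upright on the table at the start (one of three small upright things that swap places; the others are the oil bottle and the motor). Origin at the centre of its lower end, z along its length, up.
- cup: Round pressed-steel soak cup standing loose on the table, 78 mm diameter, wall 28 mm high, about 300 g. On its floor (5 mm thick) stands a coaxial ring, bore 19 mm, outside 25 mm, whose flared mouth (about 28 mm wide) tops out 38 mm above the table. Origin at the centre of its underside, z up.
- cup_seat (a point): Centre of the cup's floor inside the ring, 5 mm above the table: where the centre of the tube's lower end comes to rest. z up.
- holder: Square aluminium bottle holder fixed to the table, 72.5 mm wide outside, 45 mm high, floor 4 to 5 mm thick; two screwed ears reach 55 mm from its centre along its y. It keeps the square bottle from turning. Origin at the centre of its underside, z up.
- bottle: Square white plastic bottle of bearing cleaner, 63 mm wide, about 320 g, loose in the holder with 0.75 mm play a side, its underside 5 mm above the table. Body 88 mm tall, round shoulder up to 101 mm, then a neck 33 mm in diameter with two lugs (40 mm over them), mouth at 125 mm. Origin at the centre of its underside, z up.
- mouth (a point): Centre of the bottle's mouth, the top rim of its neck, 125 mm above the bottle's underside and 130 mm above the table. z up.
- cap: Black ribbed push-and-turn safety cap on the bottle, 48 mm diameter, 29 mm tall, about 32 g; closed, its lower edge is 114 mm and its top 143 mm above the table. Origin at the centre of its lower edge, z up; closed, its x axis is parallel to the bottle's. Until pressed down more than 4 mm it turns only about 5 degrees. Lifted unpressed or unturned, it stays locked to the bottle.
- cap_top (a point): Centre of the cap's top face, 29 mm above its origin, z up. Kept pressed 5 to 7 mm, the cap turns counter-clockwise seen from above; it is free between 55 and 130 degrees of turn (80 is safe, 130 the stop). Then its spring raises it about 3 mm and it lifts straight off.
- cap_spring (a joint): Spring disc inside the cap, in m: 0 with the cap closed and at rest; grows as the cap is pressed down (0.007 at the stop); -0.003 when the cap is off the bottle. The press takes 4 N at first and 0.7 N more per mm (about 8 N at 6 mm).
- oil_bottle: Bystander: small round white dropper bottle, 30 mm diameter, 75 mm tall, standing. Origin at the centre of its underside.
- motor: Bystander: steel electric motor can, 36 mm diameter, 50 mm tall, standing with its thin shaft up (to 67 mm). Origin at the centre of its underside.
- hex_driver: Bystander: black-handled hex driver, 170 mm long, lying. Origin under its middle, x along its length.
- pinion_cover: Bystander: orange nylon pinion cover, about 70 by 44 mm, 14 mm high, lying. Origin at the centre of the underside of its round part.
- wheel_nut: Bystander: green hexagonal wheel nut with a 25 mm flange, 12 mm high. Origin at the centre of its underside.
- wheel: Bystander: model car wheel with tyre lying flat, 87 mm diameter, 30 mm high. Origin at the centre of its underside.
- battery: Bystander: battery pack, 138 by 46 mm, 25 mm high, lying. Origin at the centre of its underside, x along its length.

How it is judged:
On the way, in this order (a step that is already met when the one before it is completed fails the run):
1. the tube stands in the ring of the cup, fully down and upright, and the fingers have let go of it (horizontal distance between tube and cup_seat below 0.006 m and z of tube in the frame of cup_seat below 0.004 m and angle between tube's own z axis and vertical below 0.15 rad and contact force between the fingers and tube below 0.1 N and linear speed of tube below 0.02 m/s), for 0.3 s.
2. the cap is pressed down against its spring, still on the bottle (value of joint cap_spring above 0.0038 m and z of cap in the frame of bottle below 0.1055 m), for 0.05 s.
3. the cap is twisted on the neck by more than 45 degrees (angle between the x axis of cap and the x axis of bottle, either way round above 0.8 rad and z of cap in the frame of bottle below 0.1145 m), for 0.05 s.
At the end, for the whole second after the job is handed in: Tube released, upright (0.15 rad) in the cup's ring, within 6 mm of centre and 4 mm of the floor; cup on the table. Fingers hold the cap still and level (0.3 rad), its edge 10 to 150 mm above the mouth, within 30 mm of its axis, clear of the bottle, which stands upright in its holder (horizontal distance between tube and cup_seat below 0.006 m and z of tube in the frame of cup_seat below 0.004 m and angle between tube's own z axis and vertical below 0.15 rad and height (world z) of cup below 0.01 m and contact force between the fingers and tube below 0.1 N and z of cap in the frame of mouth between 0.01 and 0.15 m and horizontal distance between cap and mouth below 0.03 m and angle between cap's own z axis and vertical below 0.3 rad and linear speed of cap below 0.03 m/s and contact force between the fingers and cap above 1 N and contact force between cap and bottle below 0.05 N and z of bottle in the frame of holder below 0.01 m and angle between bottle's own z axis and vertical below 0.06 rad); the arm keeps its last pose, push and grip.
It fails at once if one of the bystanders is moved by more than 30 mm (distance of any of oil_bottle, motor, hex_driver, pinion_cover, wheel_nut, wheel, battery from where it was at the start of the episode above 0.03 m).
It fails at once if the bottle is pulled up more than 20 mm in its holder (z of bottle in the frame of holder above 0.025 m).
It also fails if it takes over 64 s, if anything falls off the work surface, if the arm or the gripper's body presses on something with over 40 N, if the wrist force passes 120 N, or if a joint passes its speed limit or range.

## Working session

There is one attempt and no reset: what is moved stays moved. The work goes in short steps, each a Python script; the robot and the scene stay as the last script left them, time stands still between calls to the robot, and variables do not carry over. Pictures are saved under pics/ and viewed, at most 10 in all, crops included, and the job is handed in when it is done.

```bash
mkdir -p pics; cat > h.py <<'E'
from workcell import *
import numpy as np, cv2
def ray(c,u,v,fish=False):
    K=np.array(c["mtx"]);x=(u-K[0,2])/K[0,0];y=(v-K[1,2])/K[1,1]
    if fish:
        r=np.hypot(x,y);d=np.array([np.sin(r)*x/max(r,1e-9),-np.sin(r)*y/max(r,1e-9),-np.cos(r)])
    else: d=np.array([x,-y,-1.])
    d=np.array(c["rotation"])@d
    return np.array(c["eye"]),d/np.linalg.norm(d)
def onz(c,u,v,z,fish=False):
    e,d=ray(c,u,v,fish);return e+d*(z-e[2])/d[2]
def proj(c,p):
    K=np.array(c["mtx"]);q=np.array(c["rotation"]).T@(np.array(p)-np.array(c["eye"]))
    return K[0,0]*q[0]/-q[2]+K[0,2],K[1,1]*-q[1]/-q[2]+K[1,2]
E
python3 - <<'E'
from h import *
import pickle
for n in ("side","top","wrist"):
    c=grab_frame(n);pickle.dump(c,open(n+".pkl","wb"));cv2.imwrite(f"pics/{n}0.png",c["frame"]);print(n,c["mtx"],c["eye"],c["rotation"],[k for k in c])
o=observe();print(o)
E
```

```text
side [[431.82725555   0.         321.93516683]
 [  0.         431.82725555 199.14460355]
 [  0.           0.           1.        ]] [0.26925273 0.55516929 0.83967056] [ 0.22355845 -0.95480225 -2.46975907] ['frame', 'mtx', 'eye', 'rotation']
top [[401.63217435   0.         325.87800511]
 [  0.         401.63217435 201.29589091]
 [  0.           0.           1.        ]] [ 0.44692673 -0.02709209  1.22259154] [ 0.07834253 -0.07555418 -1.58612873] ['frame', 'mtx', 'eye', 'rotation']
wrist [[309.70691629   0.         318.74152218]
 [  0.         309.70691629 203.19477314]
 [  0.           0.           1.        ]] [0.11113454 0.67040238 0.37270122] [-0.2668379  -0.19929854  1.27993827] ['frame', 'mtx', 'eye', 'rotation']
{'time_s': 0.15, 'q': array([ 1.25320406e+00,  1.16384265e-01,  1.44210069e+00,  1.49860493e-05,
        1.58401296e+00, -3.78416080e-02]), 'dq': array([ 0.00191475, -0.00243005, -0.00079116,  0.00237129, -0.00119905,
       -0.00164833]), 'tau': array([ 2.38228913e-04, -7.32512212e+01, -6.32847548e+01, -6.68078158e-06,
        5.21272697e-03,  2.19771955e-06]), 'position': array([0.18636801, 0.64862251, 0.24173296]), 'ee_rot': array([-4.37975075e-01, -3.11073659e+00,  1.39533835e-03]), 'contact_force': array([ 0.26185137, -0.73571245, -0.29183223]), 'torque': array([-0.0162972 , -0.01974126, -0.00624556]), 'gripper_force': 0.0, 'width': 1.003731027295508}
```

Camera rotations are rotation vectors; I'll convert them with Rodrigues.

```bash
sed -i 's/np.array(c\["rotation"\])/cv2.Rodrigues(np.array(c["rotation"]))[0]/g' h.py
```

```text
(no output)
```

View pics/side0.png

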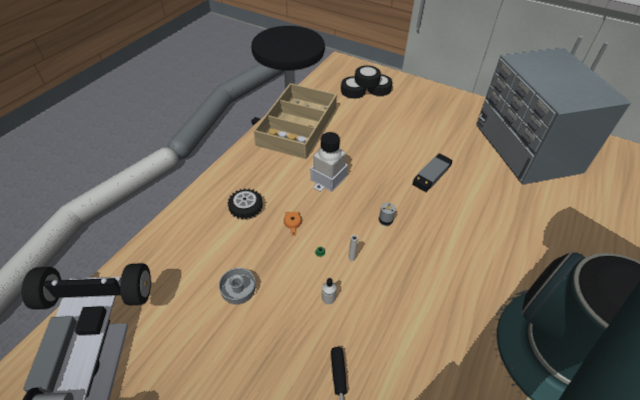

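View pics/top0.png

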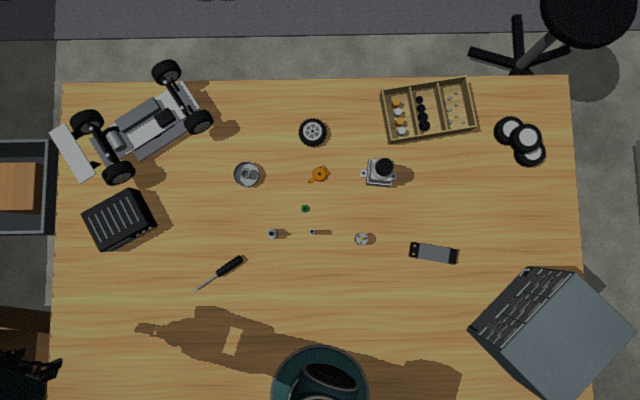

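The side view shows the tube at about (353,248), the cup at (238,286) and the cap at (331,142). The top view shows the tube at (313,232), the cup at (247,174), and the bottle in its holder at (380,172) with the cap at (384,168). Next I'll zoom in on these six spots in one composite.

```bash
python3 - <<'E'
from h import *
import pickle
S=pickle.load(open("side.pkl","rb"));T=pickle.load(open("top.pkl","rb"))
def crop(c,u,v,w,s): return cv2.resize(c["frame"][v-w:v+w,u-w:u+w],(s,s),interpolation=cv2.INTER_CUBIC)
r1=np.hstack([crop(T,313,232,13,260),crop(T,247,174,26,260),crop(T,380,170,26,260)])
r2=np.hstack([crop(S,353,248,20,260),crop(S,238,286,26,260),crop(S,330,162,32,260)])
cv2.imwrite("pics/z.png",np.vstack([r1,r2]))
for n,t,s,z in (("tubebase",(313,232),(353,260),0),("cup",(247,174),(238,286),.03),("cap",(384,168),(331,142),.143)):
    print(n,onz(T,*t,z).round(3),onz(S,*s,z).round(3))
E
```

```text
tubebase [0.474 0.015 0.   ] [0.469 0.018 0.   ]
cup [0.65 0.21 0.03] [0.644 0.219 0.03 ]
cap [ 0.641 -0.186  0.143] [ 0.638 -0.175  0.143]
```

View pics/z.png

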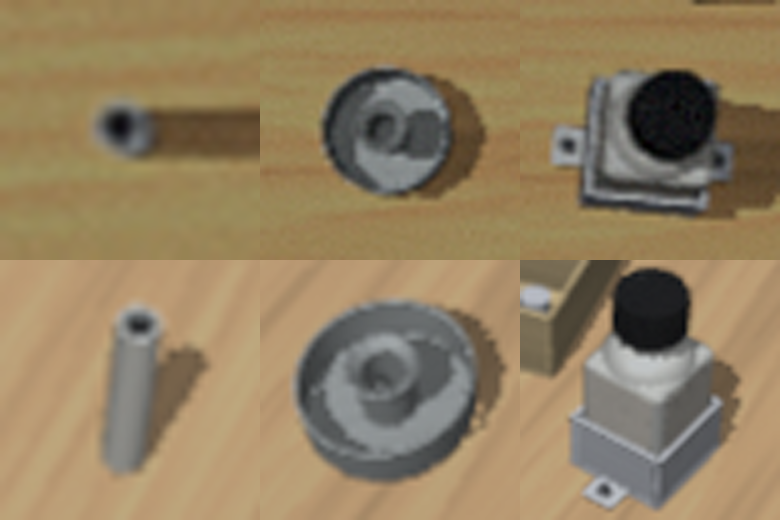

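The crops give these centres:
- **Top view:** tube mouth (312.4,231.7), ring mouth (245.8,173.6), cap top (384.4,166.8).
- **Side view:** tube mouth (354.5,237.8), ring mouth (236.6,282), cap top (330.5,137.9).

I'll triangulate these next.

```bash
cat >> h.py <<'E'
def tri(rays):
    A=np.zeros((3,3));b=np.zeros(3)
    for e,d in rays:
        P=np.eye(3)-np.outer(d,d);A+=P;b+=P@e
    x=np.linalg.solve(A,b);return x,[np.linalg.norm((np.eye(3)-np.outer(d,d))@(x-e)) for e,d in rays]
E
python3 - <<'E'
from h import *
import pickle
S=pickle.load(open("side.pkl","rb"));T=pickle.load(open("top.pkl","rb"))
for n,t,s,z in (("tubetop",(311.9,231.2),(354,237.3),.08),("ringtop",(245.3,173.1),(236.1,281.5),.038),("cap",(383.9,166.3),(330,137.4),.143)):
    print(n,onz(T,*t,z).round(4),onz(S,*s,z).round(4),*tri([ray(T,*t),ray(S,*s)]))
# holder ears / corners
for n,t,z in (("earL",(354+45/5,144+146/5),.005),("earR",(354+198/5,144+160/5),.005)):print(n,onz(T,t[0]+0.4,t[1]-.5,z))
# go to look pose above tube
R=cv2.Rodrigues(np.array(observe()["ee_rot"]))[0];print(R.round(3))
E
```

```text
tubetop [0.4744 0.0151 0.08  ] [0.4748 0.0145 0.08  ] [0.47449394 0.01508871 0.08085744] [np.float64(0.00012529106286373446), np.float64(0.00012529106286389836)]
ringtop [0.6517 0.2132 0.038 ] [0.6507 0.2155 0.038 ] [0.65242376 0.21395453 0.03435574] [np.float64(5.879585924488151e-05), np.float64(5.879585924484312e-05)]
cap [ 0.6459 -0.1856  0.143 ] [ 0.6482 -0.1888  0.143 ] [ 0.64569247 -0.18490659  0.14671858] [np.float64(0.0005093964826405458), np.float64(0.0005093964826408554)]
earL [ 0.65251751 -0.14244555  0.005     ]
earR [ 0.64224271 -0.23594785  0.005     ]
[[-0.961  0.276 -0.   ]
 [ 0.276  0.961 -0.001]
 [ 0.    -0.001 -1.   ]]
```

```bash
cat >> h.py <<'E'
def down(a):
    a=np.deg2rad(a);s,c=np.sin(a),np.cos(a)
    return cv2.Rodrigues(np.array([[-s,c,0],[c,s,0],[0,0,-1.]]))[0].ravel()
E
python3 - <<'E'
from h import *
r=down(0);x,y=.4745,.015
reach([x,y,.16],r);o=observe();print(o["time_s"],o["q"].round(3),o["position"])
print(movel([x,y,.055],.15,threshold=6))
grasp(35);o=observe();print(o["time_s"],o["width"],o["gripper_force"],o["position"],o["contact_force"])
movel([x,y,.19],.2)
o=observe();print(o["time_s"],o["width"],o["gripper_force"])
cx,cy=.6515,.2138
print(ik([cx,cy,.19],down(18)))
reach([cx,cy,.19],down(18));o=observe();print(o["time_s"],o["q"].round(3),o["position"])
c=grab_frame("wrist");cv2.imwrite("pics/w1.png",c["frame"])
import pickle;pickle.dump(c,open("w1.pkl","wb"))
E
```

```text
2.6333 [-0.021 -0.3    1.963  0.     1.479 -0.022] [0.47463752 0.01548881 0.16006232]
False
4.125 0.1785844705668459 34.02755320072174 [0.47453279 0.01498605 0.05514732] [-1.15302514 -1.51942057  2.09011305]
4.95 0.17627706248987574 34.087541699409485
[ 2.79894847e-01  1.56817401e-01  1.48132581e+00 -4.44089210e-16
  1.50344944e+00 -3.42644188e-02]
5.9833 [ 0.279  0.156  1.483 -0.     1.504 -0.034] [0.65108458 0.21293423 0.18984844]
```

View pics/w1.png

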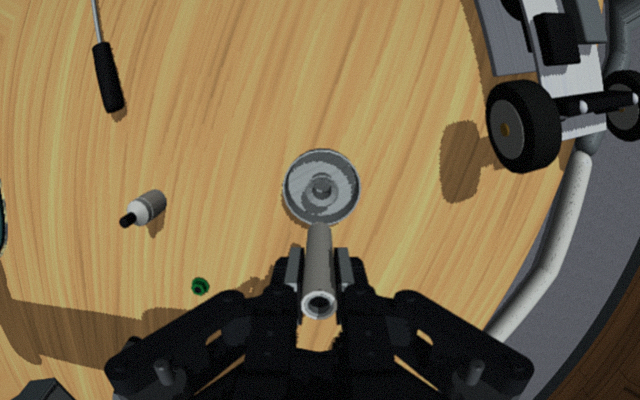

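The tube is held between the pads, with its top at (319,303) and its lower end near (320,226). The ring is visible at about (322,186), inside the cup rim centred near (321,188). I'll check the lateral offset against the calibration, then lower.

```bash
python3 - <<'E'
from h import *
import pickle
c=pickle.load(open("w1.pkl","rb"))
print("ring",onz(c,322,184,.038,True),"rim",onz(c,321,187.5,.028,True))
print("tube bottom",onz(c,319.5,225,.135,True),"top",onz(c,319,303,.215,True))
cv2.imwrite("pics/w1z.png",cv2.resize(c["frame"][140:240,270:370],(600,600),interpolation=cv2.INTER_CUBIC))
E
```

```text
ring [0.65187559 0.219962   0.038     ] rim [0.65291917 0.21390902 0.028     ]
tube bottom [0.65032096 0.21673122 0.135     ] top [0.65101703 0.21362046 0.215     ]
```

View pics/w1z.png

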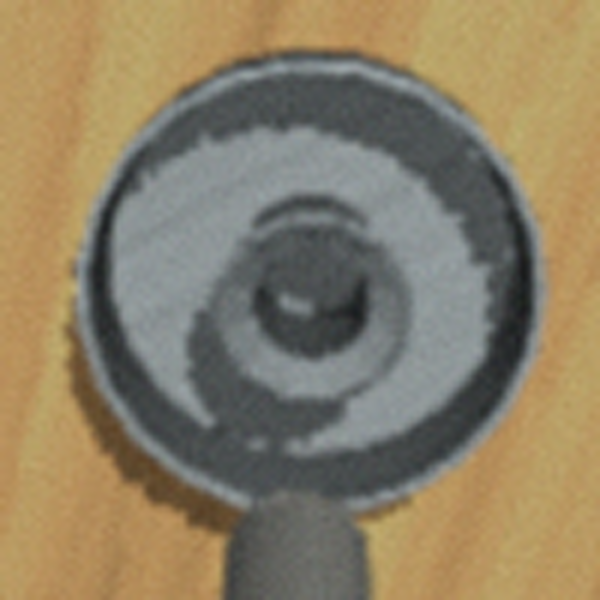

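The zoom shows the ring mouth centred at crop (312,312), which is pixel (322,192). The rim is centred at crop (310,285), which is pixel (321.7,187.5).

```bash
python3 - <<'E'
from h import *
import pickle
c=pickle.load(open("w1.pkl","rb"))
p=onz(c,321.5,191.5,.038,True);q=onz(c,321.2,187,.028,True);print("ring",p,"rim",q)
x,y=(np.array(p[:2])+q[:2]+[.6517,.2135])/3;print(x,y)
movel([x,y,.103],.15)
o=observe();f0=o["contact_force"];print(o["time_s"],o["position"],f0)
hit=movel([x,y,.060],.04,threshold=8)
o=observe();print(hit,o["time_s"],o["position"],o["contact_force"]-f0,o["width"])
c=grab_frame("wrist");cv2.imwrite("pics/w2.png",c["frame"][120:400,180:480])
E
```

```text
ring [0.65370474 0.21283779 0.038     ] rim [0.65294839 0.21445067 0.028     ]
0.6527843782989433 0.21359615153713016
6.7667 [0.65315719 0.21352854 0.10417641] [0.2701853 0.0132432 0.0097321]
True 7.8083 [0.65264814 0.21357083 0.06015293] [-1.6673526  -0.19258428  4.94021698] 0.17779044977725125
```

View pics/w2.png

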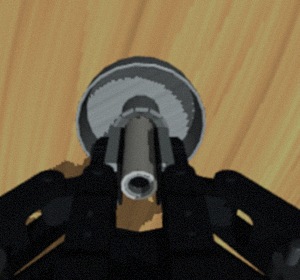

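Contact came at the expected seated height, and the view shows the tube inside the ring. I'll release it, retreat, and look at the cup and cap from above the bottle.

```bash
python3 - <<'E'
from h import *
import pickle
let_go();sleep(.2)
o=observe();x,y,_=o["position"]
movel([x,y,.20],.2); sleep(.3)
S=grab_frame("side")
q0=observe()["q"]
B=np.array([.647,-.187])
for a in(-60,-20,20): print(a,ik([*B,.25],down(a)))
reach([B[0],B[1],.27],down(-60))
T=grab_frame("top");c=grab_frame("wrist");pickle.dump(c,open("w3.pkl","wb"))
o=observe();print(o["time_s"],o["position"],o["q"].round(2))
u,v=map(int,proj(S,[.6528,.2136,.05]))
im=np.hstack([cv2.resize(S["frame"][v-25:v+25,u-25:u+25],(400,400),interpolation=cv2.INTER_CUBIC),c["frame"][:, 120:520]])
cv2.imwrite("pics/w3.png",im)
E
```

```text
-60 [-3.19230981e-01  1.10839469e-01  1.43481286e+00 -4.44089210e-16
  1.59594032e+00  7.27966570e-01]
-20 [-3.19230981e-01  1.10839469e-01  1.43481286e+00 -4.44089210e-16
  1.59594032e+00  2.98348695e-02]
20 [-3.19230981e-01  1.10839469e-01  1.43481286e+00 -4.44089210e-16
  1.59594032e+00 -6.68296831e-01]
11.55 [ 0.6472852  -0.18594436  0.26975407] [-0.32  0.11  1.41  0.    1.63  0.73]
```

View pics/w3.png

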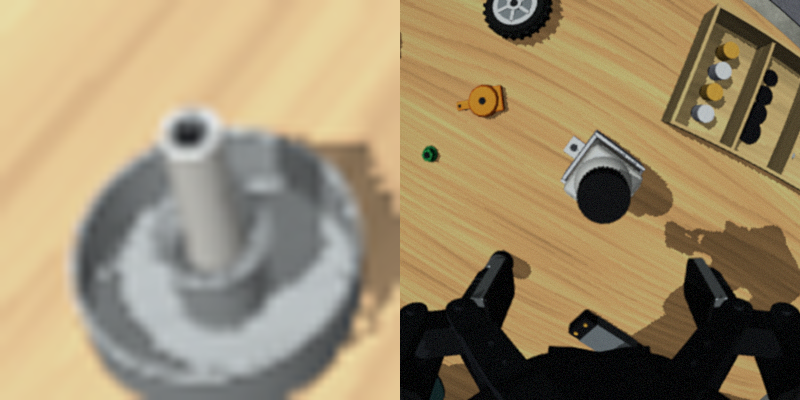

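The tube stands upright in the ring with no fingers near it. The wrist view (right half) shows the cap as a black disc around crop (603,195), full-frame (323,195). I'll fit its top disc.

```bash
python3 - <<'E'
from h import *
import pickle
c=pickle.load(open("w3.pkl","rb"))
g=c["frame"].max(2)[150:245,280:370]
m=(g<60).astype(np.uint8);n,l,s,ce=cv2.connectedComponentsWithStats(m)
k=l[45,43];x0,y0,w,h,a=s[k];x0+=280;y0+=150;print(x0,y0,w,h,a,ce[k])
ys,xs=np.where(l==k)
# top disc = lower circle: fit to lower outline pts
cn=max(cv2.findContours((l==k).astype(np.uint8),0,cv2.CHAIN_APPROX_NONE)[0],key=len)[:,0]+[280,150]
low=cn[cn[:,1]>y0+h-w/2].astype(float)
A=np.c_[2*low,np.ones(len(low))];z=np.linalg.lstsq(A,(low**2).sum(1),rcond=None)[0]
r=np.sqrt(z[2]+z[0]**2+z[1]**2);print("circle",z[:2],r)
p=onz(c,z[0],z[1],.143,True);e=onz(c,z[0]+r,z[1],.143,True);print(p,np.linalg.norm(e-p))
E
```

```text
297 167 54 56 2376 [43.59385522 44.75631313]
circle [323.50425598 195.90285048] 26.3532128857369
[ 0.65113064 -0.18836471  0.143     ] 0.022963716767455053
```

```bash
cat >> h.py <<'E'
def cap(c,cu,cv):
    m=(c["frame"].max(2)<60).astype(np.uint8)
    m[:, :cu-50]=0;m[:,cu+50:]=0;m[:cv-50]=0;m[cv+50:]=0
    l=cv2.connectedComponents(m)[1];k=l[cv,cu]
    cn=max(cv2.findContours((l==k).astype(np.uint8),0,cv2.CHAIN_APPROX_NONE)[0],key=len)[:,0].astype(float)
    w=np.ptp(cn[:,0]);low=cn[cn[:,1]>cn[:,1].max()-w/2]
    z=np.linalg.lstsq(np.c_[2*low,np.ones(len(low))],(low**2).sum(1),rcond=None)[0]
    r=np.sqrt(z[2]+z[0]**2+z[1]**2)
    p=onz(c,z[0],z[1],.143,True);return z[:2],r,p,np.linalg.norm(onz(c,z[0]+r,z[1],.143,True)-p)
E
python3 - <<'E'
from h import *
B=[.6485,-.188]
movel([*B,.20],.2)
for a in(-60,30):
    if a>-60: reach([*B,.20],down(a))
    sleep(.2);o=observe();c=grab_frame("wrist")
    # predicted cap pixel in fisheye
    q=cv2.Rodrigues(np.array(c["rotation"]))[0].T@(np.array([*B,.143])-c["eye"]);th=np.arctan2(np.hypot(q[0],q[1]),-q[2]);n=np.hypot(q[0],q[1])
    u=int(c["mtx"][0][2]+309.7*th*q[0]/n);v=int(c["mtx"][1][2]-309.7*th*q[1]/n)
    print(a,(u,v),o["position"],cap(c,u,v));cv2.imwrite(f"pics/cap{a}.png",c["frame"])
print(o["time_s"],o["q"].round(2))
E
```

```text
-60 (318, 228) [ 0.64899621 -0.18808256  0.20184045] (array([320.36742942, 224.48571044]), np.float64(34.464269916099084), array([ 0.65189213, -0.18773988,  0.143     ]), np.float64(0.022859147164395997))
30 (318, 229) [ 0.64850768 -0.18799802  0.20002368] (array([317.36207767, 225.58475542]), np.float64(35.07005518048409), array([ 0.64641699, -0.18622461,  0.143     ]), np.float64(0.023031006527702295))
13.9 [-0.32  0.13  1.49  0.    1.52 -0.84]
```

Taking two wrist views 90° apart cancels a 4 mm camera bias and puts the cap at (0.6484,-0.1897). I'll use (0.648,-0.189), and grasp gently first to check for side force.

```bash
python3 - <<'E'
from h import *
B=[.648,-.189]
reach([*B,.20],down(-60));sleep(.2);f0=observe()["contact_force"]
print(movel([*B,.126],.1,threshold=8))
o=observe();print(o["position"],o["contact_force"]-f0)
grasp(20);sleep(.2)
o=observe();print(o["time_s"],o["width"],o["gripper_force"],o["position"],o["contact_force"]-f0,o["torque"])
E
```

```text
False
[ 0.6482763  -0.18910608  0.12666888] [0.94341493 0.50837982 1.49653985]
17.075 0.557200407500268 22.616704031825066 [ 0.64818104 -0.18912658  0.12635807] [ 2.38203511 -1.9074678   4.15768146] [-0.29369671 -0.14318431 -0.01729034]
```

The opening of about 47 mm matches the cap and the side force is small. Now I'll grip firmly, press, and twist.

```bash
python3 - <<'E'
from h import *
def s(t):
    o=observe();print(t,round(o["time_s"],2),round(o["width"],3),round(o["gripper_force"],1),o["position"].round(4),o["contact_force"].round(1),o["q"][5].round(3));return o
grasp(80);sleep(.2);o=s("grip");p=o["position"]
movel([p[0],p[1],p[2]-.006],.02);sleep(.3);o=s("press")
E
```

```text
grip 17.49 0.545 81.1 [ 0.6481 -0.189   0.1261] [ 1.4 -1.7  4.2] 0.726
press 18.24 0.54 81.5 [ 0.6482 -0.1892  0.1206] [ 1.4 -2.4  8.4] 0.726
```

The force matches a press of about 5.5 mm. I'll twist 85° CCW with 0.4 mm extra depth.

```bash
python3 - <<'E'
from h import *
def s(t):
    o=observe();print(t,round(o["time_s"],2),round(o["width"],3),round(o["gripper_force"],1),o["position"].round(4),o["contact_force"].round(1),o["torque"].round(2),o["q"][5].round(3));return o
p=[.6481,-.189,.1197]
for a in(-45,-20,5,27):
    movej(ik(p,down(a)));o=s(a)
sleep(.2);s("end")
E
```

```text
-45 18.6 0.543 81.5 [ 0.6482 -0.1889  0.1201] [-0.2  0.1  8.2] [-0.06 -0.02  0.02] 0.463
-20 19.1 0.543 81.5 [ 0.6482 -0.1888  0.1201] [-1.2  0.4  8.5] [-0.    0.03  0.07] 0.027
5 19.6 0.544 81.5 [ 0.6482 -0.1889  0.1201] [ 0.5 -1.5  7.7] [-0.08  0.1   0.02] -0.409
27 20.06 0.543 81.5 [ 0.6482 -0.189   0.1202] [ 0.6 -1.9  9.1] [-0.21 -0.02  0.1 ] -0.793
end 20.26 0.544 81.5 [ 0.6482 -0.1889  0.1202] [ 0.3 -1.   8. ] [-0.21  0.02  0.06] -0.793
```

```bash
python3 - <<'E'
from h import *
def s(t):
    o=observe();print(t,round(o["time_s"],2),round(o["width"],3),round(o["gripper_force"],1),o["position"].round(4),o["contact_force"].round(1));return o
o=s("0");x,y,z=o["position"]
for dz in(.006,.010,.014):
    h=movel([x,y,z+dz],.03,threshold=15);s((dz,h))
    if h: break
E
```

```text
0 20.26 0.544 81.5 [ 0.6482 -0.1889  0.1202] [ 0.3 -1.   8. ]
(0.006, False) 20.62 0.547 81.3 [ 0.6482 -0.1889  0.1261] [ 1.4 -1.5  5.6]
(0.01, False) 20.91 0.545 81.9 [ 0.6481 -0.1889  0.1299] [-0.3 -2.3  2.6]
(0.014, False) 21.19 0.541 81.9 [ 0.6482 -0.1889  0.1342] [ 0.  -2.3  0.3]
```

No downward pull shows, so the cap is free. I'll lift it to about 45 mm above the mouth and look.

```bash
python3 - <<'E'
from h import *
o=observe();x,y,z=o["position"]
print(movel([x,y,.150],.04,threshold=6));o=observe();print(o["position"],o["contact_force"])
movel([x,y,.190],.08);sleep(.5);o=observe();print(o["time_s"],o["position"],o["contact_force"],o["gripper_force"],o["width"])
S=grab_frame("side");u,v=map(int,proj(S,[.648,-.189,.11]));a,b=map(int,proj(S,[.6528,.2136,.05]))
f=lambda u,v,w:cv2.resize(S["frame"][v-w:v+w,u-w:u+w],(400,400),interpolation=cv2.INTER_CUBIC)
cv2.imwrite("pics/end.png",np.hstack([f(u,v,55),f(a,b,25)]))
E
```

```text
False
[ 0.64821326 -0.18888225  0.15018357] [-0.97128432  0.13130199 -0.15538911]
22.8833 [ 0.64817485 -0.1889279   0.18989866] [ 0.0532663   0.13061703 -0.11900154] 81.85004068538547 0.5439449535626574
```

View pics/end.png

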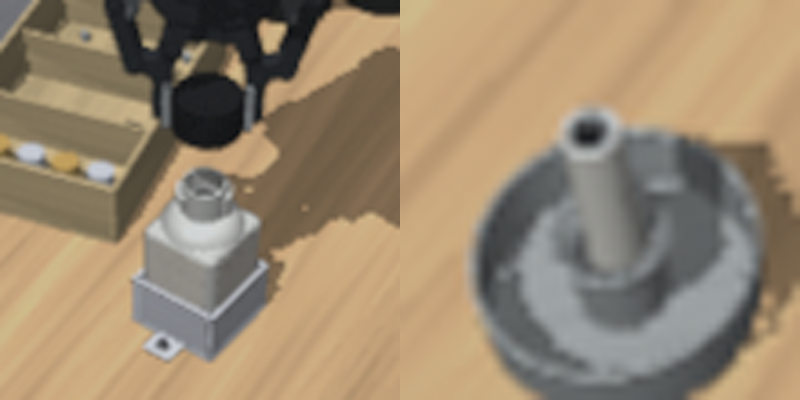

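The picture shows the cap held level at crop (207,110), above the open mouth at (205,180). The bottle is seated in its holder, and the tube stands in the ring. I'll hand it in.

```bash
python3 -c "
from h import *
print(job_done())"
```

```text
the job is handed in; nothing more can be done
None
```

I've handed the job in at about 23 s on the robot clock: the tube stands released in the cup's ring, and the gripper holds the cap level about 45 mm above the open bottle, still seated in its holder; no verdict came back.

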